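Build up the firebrick wall of the brazing hearth in half-lapped courses

ROBOT

A 6-joint arm with a two-finger parallel gripper is mounted at the origin on a cart in front of the work surface, level with it; the furniture and walls round the work are solid. World frame = base frame: x ahead of the robot, y to its left, z up, the work surface at z = 0. Lengths are in m, angles in rad, forces in N, time in s.
With the tool pointing down it reaches from about 0.35 to 0.775 m from the base axis. Payload 7.3 kg.
Tool frame: the origin (TCP) lies at the very end of the fingers, on their centre line; the grasp point (between the pads) lies 19 mm behind it; z points along the fingers, y is the line along which they close (so a half turn about z gives the same grasp; the last joint's range is limited). The gripper opens to 92 mm and grips with 3 to 60 N. Pads are 19 mm wide; open, the fingers measure 130 mm over their backs; the gripper's body (75 mm by 190 mm) begins 47 mm behind the grasp point.
Start: joints at [1.058, 0.342, 1.524, -0, 1.275, -0.146], TCP at [0.188, 0.49, 0.227] pointing down, gripper open.
Joint ranges: [-2.53, 2.53], [-0.77, 2.02], [0.04, 2.7], [-1, 4.14], [0.28, 2.66], [-3.11, 3.11]. Speed limits (rad/s): [2.57, 2.57, 3.14, 3.14, 3.14, 3.14].

INTERFACE

Orientations are given as [roll, pitch, yaw] about the fixed x, y, z axes, in that order (R = Rz(yaw) Ry(pitch) Rx(roll)).
In Python, from cell import robot, read_camera, get_calibration gives the robot as it stands. The module is installed in compiled form; this text tells all that it offers.
- The arm moves only by the tool send_rows, never from a script. Its argument "plan" is a list of rows, each a list of 2 entries, a list of its own where there are three numbers: the shift along the tool's x, y, z as a fraction of full scale, then the turn, a rotation vector about the tool's x, y, z as a fraction of full scale. A call has exactly 10 rows; each row shifts and turns the commanded pose from where the row before left it, along the tool's axes as they then stand; what a row does not reach is not made up. Full scale, the value 1, is 0.025 m for a shift and 90 degrees for a turn. A row lasts 1/8 s, in which the tool goes at most 62.5 mm and 10.7 degrees, less where a joint would pass 70% of its speed; a pose out of reach is approached as far as the arm can. A call with a number of a shift or a turn outside -1 to 1 is refused whole. A call with a gripper value outside its range is refused whole. "gripper" is the opening, from -1 (shut) to 1 (fully open), so that 0 is half open, set as the call begins (left out, the last holds). The fingers move at their own pace and stop on an object; "force" is the grip in N (left out, the last holds). Time passes only in rows, so rows that do not move let the fingers close, or fill a call up. It gives the time, the measured TCP pose, the force, the opening and the grip force at its end, in the units of the state.
- robot.observe(): the state, without advancing time (a new reading comes with each control period).
- read_camera(name): name is "scene" or "top"; returns (picture, depth): 400x640x3 uint8, blue, green, red; 400x640 float32, m along the optical axis (not along the pixel's ray), 0 where there is no reading.
- get_calibration(name): a dict with "intrinsics" (3x3 intrinsics, pixels), "rvec" (rotation vector, rad) and "tvec" (3), from world to camera coordinates, as OpenCV has them. Camera axes: x right, y down, z forward; pixel columns grow to the right and rows downward; lengths in m; the calibration is good to about 2 mm. A picture is of the moment at which its call begins. get_calibration takes no time and is no camera call.
- robot.hand_in(): hands the job in; it is judged then, once.
The state is a dict: "time": time; "qpos": joint angles; "qvel": joint speeds; "joint_efforts": joint torques, N m; "tool_pos": TCP position; "tool_rot": TCP orientation; "contact_force": force on the tool from outside, world axes, zero at the start; "torque": the same for the moment, N m; "opening": finger opening in m; "grip_force": force on a finger pad.
Only numpy, scipy, OpenCV 4.12 (cv2) and the standard library are available. Lean on these libraries where they do the work, as an engineer would, in place of code of your own. Each camera call takes 0.05 s, during which the arm holds its last target. There are 200 camera calls.

TASK

Build up the firebrick wall on the brazing hearth with the four loose bricks (one full brick lies on the free-spinning turntable): first finish the second course with a full brick and the half brick beside the half brick already cemented there, and only then lay the other two full bricks as the third course, so that every joint comes over the middle of the brick below, with faces flush and the same narrow 6 mm joints as in the bottom course. Set each brick down gently without dropping it, and leave the other things on the bench where they are.

Things in the scene. Friction and masses are not known exactly. Their poses are not given: they have to be found in the camera images.
- hearth: Fixed brazing hearth: dark steel plate 90x214x6 mm with a buff firebrick wall begun along its middle. Origin: centre of the plate's underside, on the worktop; z up, y along the wall. Bricks are 44 mm thick (x), 30 high, 92 long (halves 43). Bottom course, cemented, z 6 to 36 mm: two full bricks at x = 0, y = +49 and -49 mm, with a 6 mm joint at y = 0.
- hearth_course2 (a point): Where the centre of the second course's full brick belongs: over the bottom joint, at x = 0, y = 0, z = 51 mm of the hearth, axes as the hearth's. A half brick is cemented at y = -73.5 mm from here; the loose half brick belongs at y = +73.5 mm from here (6 mm joints), so that the course ends above the bottom course's end.
- hearth_course3 (a point): Middle of the third course, at half its height: x = 0, y = 0, z = 81 mm of the hearth, axes as the hearth's. Its two full bricks belong with their centres at y = +49 and y = -49 mm from here. The wall's long faces stand clear of other things by at least 25 mm.
- brick_a_mid (a point): Centre (half-way up) of a loose full-length firebrick, buff orange-brown, 44x92x30 mm (x 44 thick, y 92 long, z 30 high; 0.15 to 0.3 kg). Lies flat, z up, y along its length; its ends, long faces and top and bottom are alike. This one starts on the turntable's disc, off its centre; any of the three full bricks may go to any full place.
- brick_b_mid (a point): Centre (half-way up) of a loose full-length firebrick, buff orange-brown, 44x92x30 mm (x 44 thick, y 92 long, z 30 high; 0.15 to 0.3 kg). Lies flat, z up, y along its length; its ends, long faces and top and bottom are alike. Starts on the worktop.
- brick_c_mid (a point): Centre (half-way up) of a loose full-length firebrick, buff orange-brown, 44x92x30 mm (x 44 thick, y 92 long, z 30 high; 0.15 to 0.3 kg). Lies flat, z up, y along its length; its ends, long faces and top and bottom are alike. Starts on the worktop.
- half_brick_mid (a point): Centre (half-way up) of a loose half firebrick, buff orange-brown, 44x43x30 mm (x 44 thick, y 43 long, z 30 high; 0.08 to 0.15 kg). Lies flat, z up, y along its length; its ends, long faces and top and bottom are alike. Nearly square seen from above, so it may be laid any way round. Starts on the worktop.
- turntable: Small banding turntable: grey foot, bare aluminium disc 140 mm across whose top is 40 mm above the worktop; the foot is fixed, the disc spins freely about the vertical axis and is not driven or braked, so a one-sided push turns it with the brick. Origin: on the axis, at worktop height.
- clamp_stand: Fixed obstacle, always in the same place: tall black clamp on a column, 488 mm high. Origin at its foot on the worktop, axes as the world's. Foot plate x -54 to 81, y -91 to 24 mm, 12 high; column x -14 to 36, y -60 to 29 mm; above z = 310 mm its head reaches x -33 to 69, y -144 to 145 mm, and a lever with a red ball x -81, y -133 mm at z 345 to 370. Pass in front of it, near the robot.
- shim_case: Fixed obstacle: low black case lying flat, 104x142x34 mm, always in the same place; origin at the centre of its underside.
- nozzle_nut_0: Bystander: light grey hexagonal nozzle nut, 22x26x16 mm. Origin: centre of its underside. Leave it where it is.
- nozzle_nut_1: Bystander: dark round nozzle nut, 22 mm across and 22 mm tall. Origin: centre of its underside. Leave it where it is.
- adapter_07: Bystander: black cylindrical clamp adapter standing up, 47x54x62 mm. Origin: centre of its underside. Leave it where it is.
- adapter_05: Bystander: black block-shaped clamp adapter with a round eye, standing up, 47x52x71 mm. Origin: centre of its underside. Leave it where it is.
- hex_key: Bystander: black hex key lying flat, 36x95x10 mm. Origin: centre of its underside. Leave it where it is.
- injector_1: Bystander: grey diesel injector lying on its side, 70x158x27 mm, long side along its own y. Origin: centre of its underside. Leave it where it is.
Not all that is in view belongs to the job. What is shaped like the turntable but yellow is not meant. Leave any pink look-alike of the part that bears half_brick_mid alone.

How it is judged:
By the outcome, as a careful person would: the job done as asked, in the order asked, and still so for the second after the job is handed in, with the robot touching nothing.
It also fails if it takes over 72 s, if anything falls off the work surface, if the arm or the gripper's body presses on something with over 40 N, if the wrist force passes 120 N, or if a joint passes its speed limit or range.

## Working session

There is one attempt and no reset: what is moved stays moved. The work goes in short steps, Python scripts to look and compute and a tool call to move; the robot and the scene stay as the last step left them, time stands still between calls to the robot, and variables do not carry over. Pictures are saved under pics/ and viewed, at most 10 in all, crops included, and the job is handed in when it is done.

Besides the shell and the picture viewer there is one more tool, called after "Call:" by a JSON object that holds its "api" and its "payload". send_rows: Moves the arm, as the interface text tells. Shift numbers are shares of 0.025 m and turn numbers shares of 90 degrees, none past 1 either way. Its arguments: {"type":"object","properties":{"plan":{"type":"array"},"gripper":{"type":"number"},"force":{"type":"number"}},"required":["plan"]}

```bash
mkdir -p pics; ls; python3 - <<'E'
from cell import robot, read_camera, get_calibration
import cv2,numpy as np
for n in ("scene","top"):
    p,d=read_camera(n); cv2.imwrite(f"pics/{n}0.png",p); np.savez(f"{n}0.npz",p=p,d=d)
    c=get_calibration(n); R=cv2.Rodrigues(np.array(c["rvec"],float))[0]; print(n,np.round(c["intrinsics"],1).tolist(),np.round(-R.T@np.ravel(c["tvec"]),3),np.round(R,2).tolist())
print(robot.observe())
E
```

```text
pics
scene [[421.8, 0.0, 311.6], [0.0, 421.8, 205.6], [0.0, 0.0, 1.0]] [-0.026  1.314  1.326] [[-0.91, -0.42, -0.01], [-0.28, 0.62, -0.74], [0.32, -0.67, -0.67]]
top [[445.5, 0.0, 318.3], [0.0, 445.5, 196.6], [0.0, 0.0, 1.0]] [0.305 0.065 1.496] [[0.01, -1.0, -0.01], [-0.98, -0.0, -0.18], [0.18, 0.01, -0.98]]
{'time': 0.1, 'qpos': array([ 1.05799541e+00,  3.42637754e-01,  1.52490514e+00, -2.81086573e-05,
        1.27539382e+00, -1.46025553e-01]), 'qvel': array([ 2.18808151e-03, -2.28895444e-03,  1.01503266e-03, -1.52405567e-06,
       -3.51894484e-03,  1.18411607e-03]), 'joint_efforts': array([ 2.41531525e-03, -4.32003021e+01, -2.44695032e+01,  7.19073555e-02,
        5.25813724e-02, -6.04296270e-05]), 'tool_pos': array([0.18809245, 0.48976879, 0.2261281 ]), 'tool_rot': array([-3.14025899e+00, -1.68975685e-04,  2.77482538e+00]), 'contact_force': array([-0.61953581,  0.7745737 ,  0.57487102]), 'torque': array([ 0.01032716, -0.05758072,  0.01436285]), 'grip_force': 0.0, 'opening': 0.09194872578006752}
```

View pics/top0.png

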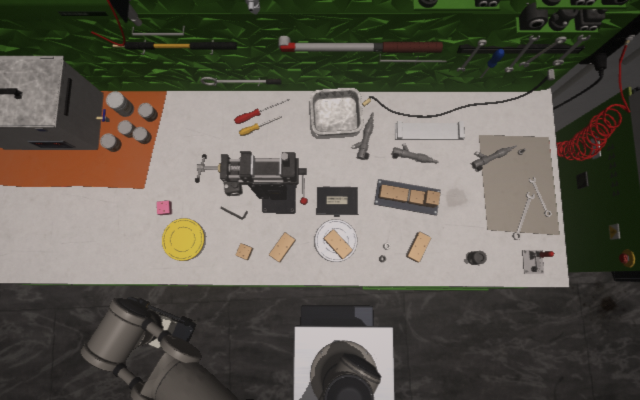

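View pics/scene0.png

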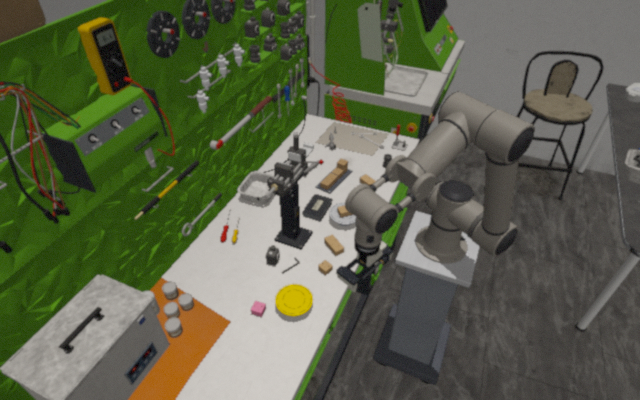

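Top view: loose half brick at (244,252), full bricks at (282,247), (337,242, on the grey turntable) and (419,247). The hearth is at (408,196), with its cemented half brick at the right end. Two look-alikes to leave alone: the pink half at (164,207) and the yellow turntable at (183,240). I'll confirm these in one crop and fit their outlines.

```bash
cat > h.py <<'E'
import cv2,numpy as np
from scipy.optimize import minimize
from cell import robot, read_camera, get_calibration
def cal(n):
    c=get_calibration(n); return np.array(c["intrinsics"],float),np.array(c["rvec"],float),np.array(c["tvec"],float)
def proj(n,P):
    K,r,t=cal(n); return cv2.projectPoints(np.asarray(P,float).reshape(-1,1,3),r,t,K,None)[0].reshape(-1,2)
def ray(n,uv,z):
    K,r,t=cal(n); R=cv2.Rodrigues(r)[0]; o=-R.T@t.ravel()
    d=(R.T@np.linalg.inv(K)@np.array([uv[0],uv[1],1.])); return o+d*(z-o[2])/d[2]
def pts(n,d):
    K,r,t=cal(n); R=cv2.Rodrigues(r)[0]; v,u=np.mgrid[:400,:640]
    c=np.stack([(u-K[0,2])/K[0,0]*d,(v-K[1,2])/K[1,1]*d,d],-1); return (c-t.ravel())@R
def box(x,y,a,z0,sx,sy,h):
    c,s=np.cos(a),np.sin(a); return np.array([[x+c*i*sx/2-s*j*sy/2,y+s*i*sx/2+c*j*sy/2,z] for z in(z0,z0+h) for i,j in((-1,-1),(1,-1),(1,1),(-1,1))])
def softmask(p):
    hsv=cv2.cvtColor(p,cv2.COLOR_BGR2HSV).astype(float)
    return np.clip((hsv[...,1]-60)/60,0,1)
def fit(n,p,x,y,a,z0,sy,h=.03,sx=.044,parts=None,mask=None):
    """fit silhouette of a box to the saturation image around it"""
    m=softmask(p) if mask is None else mask
    u0,v0=np.round(proj(n,[[x,y,z0]])[0]).astype(int)-[30,25]; S=8
    m=m[v0:v0+50,u0:u0+60]
    def cost(q):
        hull=cv2.convexHull(((proj(n,box(q[0]+x,q[1]+y,q[2]+a,z0,sx,sy,h))-[u0,v0]+.5)*S*16).astype(np.float32)).astype(np.int32)
        im=np.zeros((50*S,60*S),np.uint8); cv2.fillConvexPoly(im,hull,255,shift=4)
        im=cv2.GaussianBlur(cv2.resize(im,(60,50),interpolation=cv2.INTER_AREA)/255.,(0,0),.5)
        mm=m*(cv2.dilate((im>.02).astype(np.uint8),np.ones((5,5)))>0)
        return ((im-mm)**2).sum()
    best=min((minimize(cost,[0,0,da],method="Nelder-Mead",options=dict(initial_simplex=[[0,0,da],[.006,0,da],[0,.006,da],[0,0,da+.15]],maxiter=200)) for da in(-.4,0,.4)),key=lambda r:r.fun)
    q=best.x; return x+q[0],y+q[1],a+q[2],best.fun
E
python3 - <<'E'
from h import *
f=np.load("top0.npz");p,d=f["p"],f["d"]
X=pts("top",d)
for nm,(u,v) in dict(half=(244,252),b=(282,247),a=(337,242),c=(419,247),tt=(320,240),h1=(395,192),h2=(418,198),h3=(433,199),plate=(380,190),clampft=(280,208),case=(337,200),adap=(476,257),nutA=(386,247),nutB=(382,259)).items():
    print(nm,np.round(X[v,u],3),p[v,u],round(softmask(p)[v,u],2))
for nm,(u,v,z0,sy) in dict(half=(244,252,0,.043),b=(282,247,0,.092),a=(337,242,.04,.092),c=(419,247,0,.092)).items():
    x,y,_=ray("top",(u,v),z0+.03); 
    print(nm,np.round(min((fit("top",p,x,y,a0,z0,sy) for a0 in((0,) if nm=="half" else(-.6,.6))),key=lambda r:r[3]),4))
c=p[170:270,230:450]; cv2.imwrite("pics/crop1.png",cv2.resize(c,None,fx=3.6,fy=3.6,interpolation=cv2.INTER_CUBIC))
E
```

```text
half [0.386 0.326 0.03 ] [117 151 184] 0.55
b [0.403 0.202 0.033] [123 157 190] 0.5
a [0.418 0.023 0.066] [129 162 195] 0.43
c [ 0.406 -0.246  0.032] [127 161 194] 0.47
tt [0.426 0.077 0.045] [200 200 205] 0.0
h1 [ 0.588 -0.172  0.032] [107 137 168] 0.55
h2 [ 0.568 -0.248  0.035] [108 137 169] 0.53
h3 [ 0.558 -0.289  0.07 ] [107 136 168] 0.55
plate [0.305 0.065 1.496] [53 64 77] 0.32
clampft [0.535 0.213 0.016] [47 46 49] 0.0
case [0.56  0.021 0.035] [137 152 161] 0.0
adap [ 0.373 -0.422  0.055] [76 79 84] 0.0
nutA [ 0.406 -0.141  0.015] [171 175 182] 0.0
nutB [ 0.368 -0.129 -0.003] [146 150 157] 0.0
half [ 0.3903  0.3295 -0.3732 53.2244]
b [  0.4049   0.2041   0.9605 116.0249]
a [ 4.128000e-01  2.060000e-02 -8.239000e-01  1.402359e+02]
c [  0.4085  -0.2469  -2.0668 142.7211]
```

View pics/crop1.png

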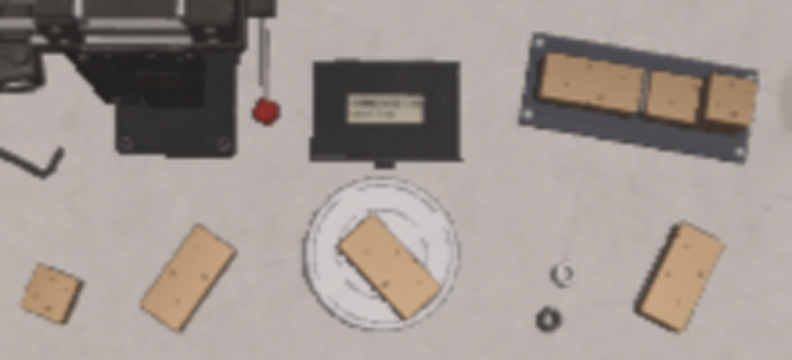

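The crop confirms the buff parts. Brick sides are dark, so I'll fit only the top faces.

```bash
python3 - <<'E'
s=open('h.py').read()
i=s.index("def softmask")
s=s[:i]+'''def topmask(p):
    q=p.astype(float); return np.clip((q[...,2]-q[...,0]-22)/32,0,1)
def darkmask(p):
    return np.clip((150-p.astype(float).max(-1))/40,0,1)
def fit(n,p,x,y,a,z,sy,sx=.044,mask=None,pad=3,das=(-.3,0,.3)):
    """fit a flat rectangle (top face at height z) to a mask"""
    m=topmask(p) if mask is None else mask
    S=8; u0,v0=np.round(proj(n,[[x,y,z]])[0]).astype(int)-40; m=m[v0:v0+80,u0:u0+80]
    def cost(q):
        h=((proj(n,box(q[0]+x,q[1]+y,q[2]+a,z,sx,sy,0)[:4])-[u0,v0]+.5)*S*16).astype(np.int32)-8
        im=np.zeros((80*S,80*S),np.uint8); cv2.fillConvexPoly(im,h,255,shift=4)
        im=cv2.GaussianBlur(cv2.resize(im,(80,80),interpolation=cv2.INTER_AREA)/255.,(0,0),.4)
        near=cv2.dilate((im>.02).astype(np.uint8),np.ones((pad,pad)))>0
        return ((im-m*near)**2).sum()
    b=min((minimize(cost,[0,0,da],method="Nelder-Mead",options=dict(initial_simplex=[[0,0,da],[.006,0,da],[0,.006,da],[0,0,da+.15]],maxiter=150)) for da in das),key=lambda r:r.fun)
    q=b.x; return x+q[0],y+q[1],a+q[2],b.fun
'''
open('h.py','w').write(s)
E
cat > m.py <<'E'
from h import *
f=np.load("top0.npz");p=f["p"]
for nm,(u,v,z,sy,a) in dict(half=(244,252,.03,.043,-.35),b=(282,247,.03,.092,-.6),a=(337,242,.07,.092,.7),c=(419,247,.03,.092,-.5),h1=(394.5,192,.036,.092,.2),h3=(433,199,.066,.043,.2)).items():
    x,y,_=ray("top",(u,v),z); r=fit("top",p,x,y,a,z,sy); print(nm,np.round(r,4), np.round(proj("top",[[r[0],r[1],z]])[0],1))
x,y,_=ray("top",(406.5,196),.006); print("plate",np.round(fit("top",p,x,y,.17,.006,.214,.09,np.maximum(darkmask(p),topmask(p))),4))
print((p[192,375:450,2].astype(int)-p[192,375:450,0]).tolist())
r=p.astype(int)
print("c row",[(r[247,u,2]-r[247,u,0],r[247,u].max()) for u in range(402,434)])
E
python3 m.py
```

```text
half [ 0.3892  0.3282 -0.3787  3.1977] [243.4 251.1]Traceback (most recent call last):
  File "m.py", line 4, in <module>
    x,y,_=ray("top",(u,v),z); r=fit("top",p,x,y,a,z,sy); print(nm,np.round(r,4), np.round(proj("top",[[r[0],r[1],z]])[0],1))
                                ~~~^^^^^^^^^^^^^^^^^^^^
  File "h.py", line 30, in fit
    b=min((minimize(cost,[0,0,da],method="Nelder-Mead",options=dict(initial_simplex=[[0,0,da],[.006,0,da],[0,.006,da],[0,0,da+.15]],maxiter=150)) for da in das),key=lambda r:r.fun)
  File "h.py", line 30, in <genexpr>
    b=min((minimize(cost,[0,0,da],method="Nelder-Mead",options=dict(initial_simplex=[[0,0,da],[.006,0,da],[0,.006,da],[0,0,da+.15]],maxiter=150)) for da in das),key=lambda r:r.fun)
           ~~~~~~~~^^^^^^^^^^^^^^^^^^^^^^^^^^^^^^^^^^^^^^^^^^^^^^^^^^^^^^^^^^^^^^^^^^^^^^^^^^^^^^^^^^^^^^^^^^^^^^^^^^^^^^^^^^^^^^^^^^^^^^^^^^^^^^
    res = _minimize_neldermead(fun, x0, args, callback, bounds=bounds,
                               **options)
    fxcc = func(xcc)
    fx = function(np.copy(x), *(wrapper_args + args))
  File "h.py", line 25, in cost
    h=((proj(n,box(q[0]+x,q[1]+y,q[2]+a,z,sx,sy,0)[:4])-[u0,v0]+.5)*S*16).astype(np.int32)-8
        ~~~~^^^^^^^^^^^^^^^^^^^^^^^^^^^^^^^^^^^^^^^^^^^
  File "h.py", line 7, in proj
    K,r,t=cal(n); return cv2.projectPoints(np.asarray(P,float).reshape(-1,1,3),r,t,K,None)[0].reshape(-1,2)
          ~~~^^^
  File "h.py", line 5, in cal
    c=get_calibration(n); return np.array(c["intrinsics"],float),np.array(c["rvec"],float),np.array(c["tvec"],float)
ValueError: time passes only in moves, steps and waits
```

```bash
sed -i 's/^def cal(n):/from functools import lru_cache\n@lru_cache\ndef cal(n):/' h.py; python3 m.py
```

```text
half [ 0.3892  0.3282 -0.3787  3.1977] [243.4 251.1]
b [ 0.4042  0.2032 -2.1764  3.6973] [281.6 246.7]
a [0.4124 0.0207 2.3237 7.4047] [337.6 243.6]
c [ 0.4075 -0.2464  1.096   3.0844] [419.  246.5]
h1 [ 0.5856 -0.1677 -0.1696  8.7414] [393.8 192.5]
h3 [ 0.5645 -0.2884 -0.1643  5.727 ] [432.6 197.3]
plate [ 0.5773 -0.2161 -0.1738 16.8553]
[12, 1, -3, -1, 9, 34, 59, 62, 62, 61, 60, 60, 60, 60, 61, 59, 61, 60, 61, 61, 61, 61, 61, 61, 61, 61, 61, 61, 60, 61, 61, 60, 55, 30, 16, 34, 58, 61, 61, 60, 61, 60, 60, 61, 60, 61, 59, 58, 58, 51, 25, 20, 40, 59, 60, 60, 59, 59, 57, 58, 58, 56, 52, 45, 30, 13, 12, 13, 13, 13, 13, 13, 14, 14, 14]
c row [(np.int64(13), np.int64(186)), (np.int64(12), np.int64(186)), (np.int64(13), np.int64(186)), (np.int64(12), np.int64(186)), (np.int64(13), np.int64(187)), (np.int64(13), np.int64(186)), (np.int64(13), np.int64(175)), (np.int64(10), np.int64(120)), (np.int64(15), np.int64(84)), (np.int64(35), np.int64(102)), (np.int64(63), np.int64(171)), (np.int64(67), np.int64(193)), (np.int64(67), np.int64(193)), (np.int64(66), np.int64(190)), (np.int64(66), np.int64(192)), (np.int64(67), np.int64(194)), (np.int64(67), np.int64(194)), (np.int64(67), np.int64(194)), (np.int64(67), np.int64(193)), (np.int64(67), np.int64(193)), (np.int64(67), np.int64(193)), (np.int64(67), np.int64(191)), (np.int64(65), np.int64(186)), (np.int64(62), np.int64(184)), (np.int64(39), np.int64(172)), (np.int64(16), np.int64(182)), (np.int64(13), np.int64(185)), (np.int64(13), np.int64(185)), (np.int64(13), np.int64(185)), (np.int64(12), np.int64(184)), (np.int64(13), np.int64(184)), (np.int64(13), np.int64(184))]
```

Fits agree: the plate, the bottom brick and the cemented half all put the hearth at (0.577, -0.216) with yaw -0.172. Next is a small planner that prints the row numbers.

```bash
cat > pl.py <<'E'
import numpy as np,json
from scipy.spatial.transform import Rotation as Ro, Slerp
H=np.array([.5772,-.2160]);A=-.172
def hp(x,y): c,s=np.cos(A),np.sin(A); return H+[c*x-s*y,s*x+c*y]
def plan(wps,start=None):
    """wps: (x,y,z,yaw,rows); prints rows in tool shares, rounding carried along"""
    if start is None:
        from cell import robot
        o=robot.observe(); p=np.array(o["tool_pos"]);R=Ro.from_euler("xyz",o["tool_rot"])
        print("t",round(o["time"],2),np.round(p,4),np.round(o["tool_rot"],3))
    else: p,R=start
    rows=[]
    for x,y,z,yaw,n in wps:
        p0,R0=p.copy(),R; T=np.array([x,y,z]); RT=Ro.from_euler("xyz",[np.pi,0,yaw]); sl=Slerp([0,1],Ro.concatenate([R0,RT]))
        for i in range(1,n+1):
            s=np.round(R.inv().apply(p0+(T-p0)*i/n-p)/.025,2); w=np.round((R.inv()*sl(i/n)).as_rotvec()/(np.pi/2),3)
            assert abs(s).max()<=1.001 and abs(w).max()<.12,(s,w,(x,y,z))
            rows.append([(s+0).tolist(),(w+0).tolist()]); p=p+R.apply(s*.025); R=R*Ro.from_rotvec(w*np.pi/2)
    for k in range(0,len(rows),10): print(json.dumps(rows[k:k+10]).replace(" ","").replace("-0.0,","0,").replace("-0.0]","0]").replace("0.0,","0,").replace("0.0]","0]"))
    print(len(rows))
E
python3 -c "
from pl import *
plan([(.404,.2035,.10,2.536,16),(.404,.2035,.10,2.536,4)])"
```

```text
t 0.1 [0.1881 0.4898 0.2261] [-3.14  -0.     2.775]
[[[-0.76,-0.47,0.32],[0,0,0.01]],[[-0.77,-0.47,0.31],[0,0,0.009]],[[-0.77,-0.45,0.32],[0,0,0.01]],[[-0.78,-0.44,0.31],[0,0,0.009]],[[-0.79,-0.42,0.32],[0,0,0.01]],[[-0.8,-0.42,0.31],[0,0,0.009]],[[-0.8,-0.4,0.32],[0,0,0.01]],[[-0.8,-0.4,0.32],[0,0,0.009]],[[-0.81,-0.38,0.31],[0,0,0.01]],[[-0.82,-0.36,0.32],[-0.001,0,0.009]]]
[[[-0.82,-0.36,0.31],[0,0,0.01]],[[-0.83,-0.34,0.32],[0,0,0.009]],[[-0.83,-0.33,0.31],[0,0,0.01]],[[-0.84,-0.32,0.32],[0,0,0.009]],[[-0.84,-0.31,0.31],[0,0,0.01]],[[-0.85,-0.29,0.32],[0,0,0.009]],[[0,0,0],[0,0,0]],[[0,0,0],[0,0,0]],[[0,0,0],[0,0,0]],[[0,0,0],[0,0,0]]]
20
```

Call:
{"api": "send_rows", "payload": {"plan": [[[-0.76,-0.47,0.32],[0,0,0.01]],[[-0.77,-0.47,0.31],[0,0,0.009]],[[-0.77,-0.45,0.32],[0,0,0.01]],[[-0.78,-0.44,0.31],[0,0,0.009]],[[-0.79,-0.42,0.32],[0,0,0.01]],[[-0.8,-0.42,0.31],[0,0,0.009]],[[-0.8,-0.4,0.32],[0,0,0.01]],[[-0.8,-0.4,0.32],[0,0,0.009]],[[-0.81,-0.38,0.31],[0,0,0.01]],[[-0.82,-0.36,0.32],[0,0,0.009]]], "gripper": 0.7, "force": 30}}

```text
time: 1.35
tool_pos: [0.3235, 0.3106, 0.1473]
tool_rot: [-3.141, -0.0, 2.625]
contact_force: [0.6, -0.4, 0.2]
opening: 0.0779
grip_force: 0.0
```

Call:
{"api": "send_rows", "payload": {"plan": [[[-0.82,-0.36,0.31],[0,0,0.01]],[[-0.83,-0.34,0.32],[0,0,0.009]],[[-0.83,-0.33,0.31],[0,0,0.01]],[[-0.84,-0.32,0.32],[0,0,0.009]],[[-0.84,-0.31,0.31],[0,0,0.01]],[[-0.85,-0.29,0.32],[0,0,0.009]],[[0,0,1],[0,0,0]],[[0,0,1],[0,0,0]],[[0,0,0],[0,0,0]],[[0,0,0],[0,0,0]]]}}

```text
time: 2.6
tool_pos: [0.4045, 0.2041, 0.051]
tool_rot: [3.141, 0.0, 2.536]
contact_force: [0.9, -0.1, 0.6]
opening: 0.078
grip_force: 0.0
```

```bash
python3 -c "
from h import *; print(ray('top',(304,200.5),.36), ray('top',(262,213),.012), ray('top',(296,213),.012))
from pl import *
h=hp(0,0); print(h)
plan([(.404,.2035,.006,2.536,3)])
st=(np.array([.4043,.2037,.006]),Ro.from_euler('xyz',[np.pi,0,2.536]))
plan([(.404,.2035,.006,2.536,5),(.39,.17,.12,2.42,5),(.38,.02,.12,1.95,7),(h[0],h[1],.09,1.399,12),(h[0],h[1],.06,1.399,3),(h[0],h[1],.05,1.399,2),(h[0],h[1],.05,1.399,6)],st)"
```

```text
[0.50133763 0.11657962 0.36      ] [0.51817092 0.27329077 0.012     ] [0.51869958 0.15870058 0.012     ]
[ 0.5772 -0.216 ]
t 2.6 [0.4045 0.2041 0.051 ] [3.141 0.    2.536]
[[[0,-0.01,0.6],[0,0,0]],[[0,-0.01,0.6],[0,0,0]],[[0,-0.01,0.6],[0,0,0]]]
3
[[[0,0,0],[0,0,0]],[[0,-0.01,0],[0,0,0]],[[0,0,0],[0,0,0]],[[0,0,0],[0,0,0]],[[0.01,0,0],[0,0,0]],[[-0.06,-0.28,-0.91],[0,0,0.015]],[[-0.07,-0.29,-0.91],[0,0,0.015]],[[-0.07,-0.28,-0.92],[0,0,0.014]],[[-0.09,-0.28,-0.91],[0,0,0.015]],[[-0.08,-0.28,-0.91],[0,0,0.015]]]
[[[-0.52,-0.68,0],[0,0,0.043]],[[-0.57,-0.64,0],[0,0,0.042]],[[-0.61,-0.61,0],[0,0,0.043]],[[-0.65,-0.56,0],[0,0,0.043]],[[-0.69,-0.52,0],[0,0,0.043]],[[-0.72,-0.47,0],[0,0,0.042]],[[-0.74,-0.42,0],[0,0,0.043]],[[-0.97,0.32,0.1],[0,0,0.029]],[[-0.96,0.36,0.1],[0,0,0.029]],[[-0.94,0.41,0.1],[0,0,0.03]]]
[[[-0.93,0.45,0.1],[0,0,0.029]],[[-0.9,0.49,0.1],[0,0,0.029]],[[-0.87,0.53,0.1],[0,0,0.029]],[[-0.85,0.58,0.1],[0,0,0.03]],[[-0.83,0.61,0.1],[0,0,0.029]],[[-0.79,0.65,0.1],[0,0,0.029]],[[-0.77,0.68,0.1],[0,0,0.029]],[[-0.73,0.72,0.1],[0,0,0.03]],[[-0.7,0.75,0.1],[0,0,0.029]],[[0,0,0.4],[0,0,0]]]
[[[0,0,0.4],[0,0,0]],[[0,0,0.4],[0,0,0]],[[0,0,0.2],[0,0,0]],[[0,0,0.2],[0,0,0]],[[0,0,0],[0,0,0]],[[0,0,0],[0,0,0]],[[0,0,0],[0,0,0]],[[0,0,0],[0,0,0]],[[0,0,0],[0,0,0]],[[0,0,0],[0,0,0]]]
40
```

Call:
{"api": "send_rows", "payload": {"plan": [[[0,-0.01,0.6],[0,0,0]],[[0,-0.01,0.6],[0,0,0]],[[0,-0.01,0.6],[0,0,0]],[[0,0,0],[0,0,0]],[[0,0,0],[0,0,0]],[[0,0,0],[0,0,0]],[[0,0,0],[0,0,0]],[[0,0,0],[0,0,0]],[[0,0,0],[0,0,0]],[[0,0,0],[0,0,0]]], "gripper": -0.3}}

```text
time: 3.85
tool_pos: [0.4038, 0.2034, 0.0055]
tool_rot: [3.141, -0.0, 2.536]
contact_force: [0.0, 0.5, -1.2]
opening: 0.0439
grip_force: 30.0
```

```bash
python3 -c "
from pl import *
h=hp(0,0)
plan([(.39,.17,.12,2.42,5),(.38,.02,.12,1.95,7),(h[0],h[1],.09,1.399,12),(h[0],h[1],.06,1.399,2),(h[0],h[1],.048,1.399,2),(h[0],h[1],.048,1.399,2)])"
```

```text
t 3.85 [0.4038 0.2034 0.0055] [ 3.141 -0.     2.536]
[[[-0.06,-0.28,-0.92],[0,0,0.015]],[[-0.07,-0.28,-0.91],[0,0,0.015]],[[-0.07,-0.28,-0.92],[0,0,0.014]],[[-0.08,-0.28,-0.91],[0,0,0.015]],[[-0.09,-0.27,-0.92],[0,0,0.015]],[[-0.52,-0.68,0],[0,0,0.043]],[[-0.57,-0.65,0],[0,0,0.042]],[[-0.61,-0.6,0],[0,0,0.043]],[[-0.65,-0.57,0],[0,0,0.043]],[[-0.69,-0.51,0],[0,0,0.043]]]
[[[-0.72,-0.47,0],[0,0,0.042]],[[-0.75,-0.43,0],[0,0,0.043]],[[-0.97,0.32,0.1],[0,0,0.029]],[[-0.96,0.36,0.1],[0,0,0.029]],[[-0.94,0.41,0.1],[0,0,0.03]],[[-0.92,0.45,0.1],[0,0,0.029]],[[-0.9,0.49,0.1],[0,0,0.029]],[[-0.88,0.54,0.1],[0,0,0.029]],[[-0.85,0.57,0.1],[0,0,0.03]],[[-0.82,0.61,0.1],[0,0,0.029]]]
[[[-0.79,0.65,0.1],[0,0,0.029]],[[-0.77,0.68,0.1],[0,0,0.029]],[[-0.73,0.72,0.1],[0,0,0.03]],[[-0.7,0.75,0.1],[0,0,0.029]],[[0,0,0.6],[0,0,0]],[[0,0,0.6],[0,0,0]],[[0,0,0.24],[0,0,0]],[[0,0,0.24],[0,0,0]],[[0,0,0],[0,0,0]],[[0,0,0],[0,0,0]]]
30
```

Call:
{"api": "send_rows", "payload": {"plan": [[[-0.06,-0.28,-0.92],[0,0,0.015]],[[-0.07,-0.28,-0.91],[0,0,0.015]],[[-0.07,-0.28,-0.92],[0,0,0.014]],[[-0.08,-0.28,-0.91],[0,0,0.015]],[[-0.09,-0.27,-0.92],[0,0,0.015]],[[-0.52,-0.68,0],[0,0,0.043]],[[-0.57,-0.65,0],[0,0,0.042]],[[-0.61,-0.6,0],[0,0,0.043]],[[-0.65,-0.57,0],[0,0,0.043]],[[-0.69,-0.51,0],[0,0,0.043]]]}}

```text
time: 5.1
tool_pos: [0.3827, 0.0622, 0.1199]
tool_rot: [-3.142, -0.0, 2.081]
contact_force: [0.2, -0.5, -2.4]
opening: 0.0443
grip_force: 30.0
```

Call:
{"api": "send_rows", "payload": {"plan": [[[-0.72,-0.47,0],[0,0,0.042]],[[-0.75,-0.43,0],[0,0,0.043]],[[-0.97,0.32,0.1],[0,0,0.029]],[[-0.96,0.36,0.1],[0,0,0.029]],[[-0.94,0.41,0.1],[0,0,0.03]],[[-0.92,0.45,0.1],[0,0,0.029]],[[-0.9,0.49,0.1],[0,0,0.029]],[[-0.88,0.54,0.1],[0,0,0.029]],[[-0.85,0.57,0.1],[0,0,0.03]],[[-0.82,0.61,0.1],[0,0,0.029]]]}}

```text
time: 6.35
tool_pos: [0.5117, -0.1379, 0.0996]
tool_rot: [-3.141, -0.0, 1.581]
contact_force: [-0.1, -0.4, -1.8]
opening: 0.0439
grip_force: 30.0
```

Call:
{"api": "send_rows", "payload": {"plan": [[[-0.79,0.65,0.1],[0,0,0.029]],[[-0.77,0.68,0.1],[0,0,0.029]],[[-0.73,0.72,0.1],[0,0,0.03]],[[-0.7,0.75,0.1],[0,0,0.029]],[[0,0,0],[0,0,0]],[[0,0,0],[0,0,0]],[[0,0,0.6],[0,0,0]],[[0,0,0.3],[0,0,0]],[[0,0,0],[0,0,0]],[[0,0,0],[0,0,0]]]}}

```text
time: 7.6
tool_pos: [0.5773, -0.216, 0.0676]
tool_rot: [3.141, -0.0, 1.399]
contact_force: [-0.1, 0.4, -1.9]
opening: 0.0441
grip_force: 30.0
```

```bash
python3 - <<'E'
from h import *
for n in("top","scene"):
    p,d=read_camera(n); np.savez(n+"1.npz",p=p,d=d)
    u,v=proj(n,[[.577,-.216,.06]])[0].astype(int); 
    cv2.imwrite(f"pics/{n}1.png",cv2.resize(p[v-45:v+45,u-60:u+60],None,fx=5,fy=5,interpolation=cv2.INTER_CUBIC))
a=cv2.imread("pics/top1.png");b=cv2.imread("pics/scene1.png");cv2.imwrite("pics/both1.png",cv2.resize(np.hstack([a,b]),(800,300)))
print(robot.observe())
E
```

```text
{'time': 7.7, 'qpos': array([-4.82475727e-01,  6.61531676e-01,  1.45376705e+00,  8.44785167e-05,
        1.02553012e+00, -3.10566784e-01]), 'qvel': array([-3.02577598e-04,  5.83795715e-05,  2.50217359e-04,  1.72861803e-03,
        4.43240812e-04,  9.79432127e-04]), 'joint_efforts': array([ 2.50056619e-02, -5.63724947e+01, -2.15844852e+01,  5.75524766e-02,
        6.28550188e-02, -3.56334021e-04]), 'tool_pos': array([ 0.57744935, -0.21617494,  0.06783195]), 'tool_rot': array([3.14084331e+00, 1.64611553e-04, 1.39884354e+00]), 'contact_force': array([ 0.27599401,  0.59381082, -1.27268366]), 'torque': array([-0.03382821,  0.02909657,  0.01076253]), 'grip_force': 29.999288320541382, 'opening': 0.043507013625029844}
```

View pics/both1.png

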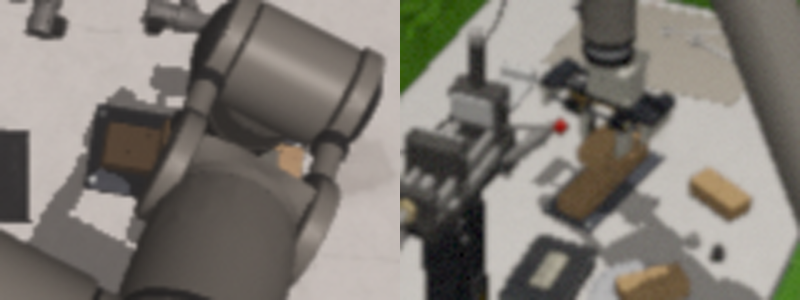

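The brick is held, aligned, above its place (top crop around (140,140); scene crop around (610,150)). Lowering gently.

Call:
{"api": "send_rows", "payload": {"plan": [[[0,0,0.5],[0,0,0]],[[0,0,0.3],[0,0,0]],[[0,0,0.05],[0,0,0]],[[0,0,0.05],[0,0,0]],[[0,0,0.05],[0,0,0]],[[0,0,0.04],[0,0,0]],[[0,0,0.02],[0,0,0]],[[0,0,0.02],[0,0,0]],[[0,0,0],[0,0,0]],[[0,0,0],[0,0,0]]]}}

```text
time: 8.95
tool_pos: [0.5772, -0.2161, 0.0417]
tool_rot: [3.141, -0.0, 1.399]
contact_force: [0.9, -0.3, -1.4]
opening: 0.0436
grip_force: 30.0
```

Call:
{"api": "send_rows", "payload": {"plan": [[[0,0,0.02],[0,0,0]],[[0,0,0.01],[0,0,0]],[[0,0,0.01],[0,0,0]],[[0,0,0],[0,0,0]],[[0,0,0],[0,0,0]],[[0,0,0],[0,0,0]],[[0,0,0],[0,0,0]],[[0,0,0],[0,0,0]],[[0,0,0],[0,0,0]],[[0,0,0],[0,0,0]]]}}

```text
time: 10.2
tool_pos: [0.5773, -0.2161, 0.0415]
tool_rot: [3.141, 0.0, 1.399]
contact_force: [-2.6, 0.4, 5.8]
opening: 0.0435
grip_force: 30.0
```

```bash
python3 -c "
from pl import *
plan([(.5773,-.2161,.0408,1.399,3),(.5773,-.2161,.115,1.399,4),(.39,.0,.13,1.35,12),(.375,.13,.12,1.3,6),(.3892,.3282,.08,1.192,10),(.3892,.3282,.045,1.192,2),(.3892,.3282,.045,1.192,3)])"
```

```text
t 10.2 [ 0.5773 -0.2161  0.0415] [3.141 0.    1.399]
[[[0,0,0.01],[0,0,0]],[[0,0,0.01],[0,0,0]],[[0,0,0.01],[0,0,0]],[[0,0,-0.74],[0,0,0]],[[0,0,-0.74],[0,0,0]],[[0,0,-0.75],[0,0,0]],[[0,0,-0.74],[0,0,0]],[[0.6,-0.74,-0.05],[0,0,0.003]],[[0.6,-0.74,-0.05],[0,0,0.002]],[[0.6,-0.74,-0.05],[0,0,0.003]]]
[[[0.59,-0.75,-0.05],[0,0,0.002]],[[0.59,-0.75,-0.05],[0,0,0.003]],[[0.59,-0.75,-0.05],[0,0,0.003]],[[0.59,-0.75,-0.05],[0,0,0.002]],[[0.58,-0.75,-0.05],[0,0,0.003]],[[0.58,-0.76,-0.05],[0,0,0.002]],[[0.57,-0.76,-0.05],[0,0,0.003]],[[0.57,-0.76,-0.05],[0,0,0.002]],[[0.57,-0.77,-0.05],[0,0,0.003]],[[0.82,-0.29,0.07],[0,0,0.005]]]
[[[0.83,-0.29,0.06],[0,0,0.006]],[[0.82,-0.3,0.07],[0,0,0.005]],[[0.81,-0.31,0.06],[0,0,0.005]],[[0.82,-0.31,0.07],[0,0,0.006]],[[0.81,-0.32,0.07],[0,0,0.005]],[[0.78,-0.16,0.16],[0,0,0.007]],[[0.78,-0.16,0.16],[0,0,0.007]],[[0.77,-0.18,0.16],[0,0,0.007]],[[0.77,-0.18,0.16],[0,0,0.006]],[[0.78,-0.19,0.16],[0,0,0.007]]]
[[[0.77,-0.2,0.16],[0,0,0.007]],[[0.76,-0.21,0.16],[0,0,0.007]],[[0.77,-0.22,0.16],[0,0,0.007]],[[0.76,-0.22,0.15],[0,0,0.007]],[[0.76,-0.23,0.16],[0,0,0.007]],[[0,0,0.7],[0,0,0]],[[0,0,0.7],[0,0,0]],[[0,0,0],[0,0,0]],[[0,0,0],[0,0,0]],[[0,0,0],[0,0,0]]]
40
```

Call:
{"api": "send_rows", "payload": {"plan": [[[0,0,0],[0,0,0]],[[0,0,0],[0,0,0]],[[0,0,0],[0,0,0]],[[0,0,-0.74],[0,0,0]],[[0,0,-0.74],[0,0,0]],[[0,0,-0.75],[0,0,0]],[[0,0,-0.74],[0,0,0]],[[0.6,-0.74,-0.05],[0,0,0.003]],[[0.6,-0.74,-0.05],[0,0,0.002]],[[0.6,-0.74,-0.05],[0,0,0.003]]], "gripper": 0.4}}

```text
time: 11.45
tool_pos: [0.53, -0.1615, 0.1187]
tool_rot: [3.141, -0.0, 1.386]
contact_force: [0.7, 0.0, 0.5]
opening: 0.0642
grip_force: 0.0
```

Call:
{"api": "send_rows", "payload": {"plan": [[[0.59,-0.75,-0.05],[0,0,0.002]],[[0.59,-0.75,-0.05],[0,0,0.003]],[[0.59,-0.75,-0.05],[0,0,0.003]],[[0.59,-0.75,-0.05],[0,0,0.002]],[[0.58,-0.75,-0.05],[0,0,0.003]],[[0.58,-0.76,-0.05],[0,0,0.002]],[[0.57,-0.76,-0.05],[0,0,0.003]],[[0.57,-0.76,-0.05],[0,0,0.002]],[[0.57,-0.77,-0.05],[0,0,0.003]],[[0.82,-0.29,0.07],[0,0,0.005]]]}}

```text
time: 12.7
tool_pos: [0.3866, 0.022, 0.1284]
tool_rot: [3.141, -0.0, 1.341]
contact_force: [1.4, -0.0, -0.8]
opening: 0.0643
grip_force: 0.0
```

```bash
cat > chk.py <<'E'
import sys
from h import *
from pl import H,A,hp
# compare placed parts with their places: list of (hx,hy,ztop,len)
def chk(items,n="top"):
    p,d=read_camera(n); np.savez("last.npz",p=p,d=d); print(n)
    for nm,hy,z,sy in items:
        x,y=hp(0,hy); r=fit(n,p,x,y,A,z,sy,das=(-.03,.03)); e=np.array(r[:2])-H; c,s=np.cos(A),np.sin(A)
        print(nm,"hearth x,y mm",np.round([1e3*(c*e[0]+s*e[1]),1e3*(-s*e[0]+c*e[1])-1e3*hy],1),"dyaw",round(r[2]-A,3),"cost",round(r[3],1))
    return p
E
python3 - <<'E'
from chk import *
p=chk([("bottom",.049,.036,.092),("half0",-.0735,.066,.043),("c2",0,.066,.092)])
cv2.imwrite("pics/c2.png",cv2.resize(p[165:270,335:455],None,fx=5,fy=5,interpolation=cv2.INTER_CUBIC))
E
```

```text
top
bottom hearth x,y mm [2.9 0.1] dyaw 0.114 cost 44.0
half0 hearth x,y mm [-0.2 -0.1] dyaw 0.001 cost 5.4
c2 hearth x,y mm [-0.4  0.3] dyaw -0.004 cost 8.1
```

View pics/c2.png

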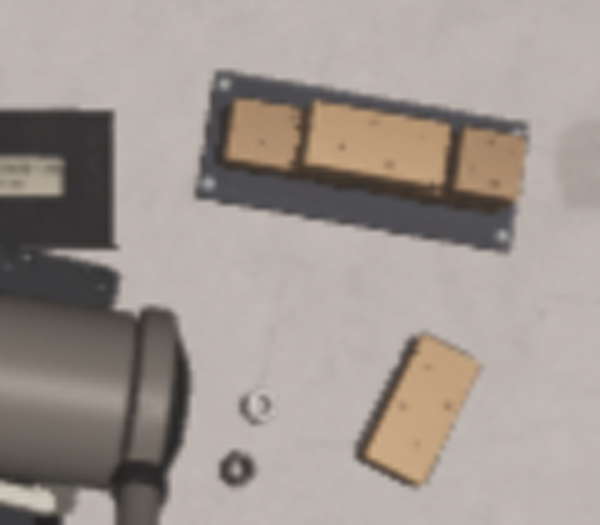

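The full brick sits within 0.5 mm of its place in the second course (centre at crop (378,145)), with an even joint to the cemented half. Now the half brick.

Call:
{"api": "send_rows", "payload": {"plan": [[[0.83,-0.29,0.06],[0,0,0.006]],[[0.82,-0.3,0.07],[0,0,0.005]],[[0.81,-0.31,0.06],[0,0,0.005]],[[0.82,-0.31,0.07],[0,0,0.006]],[[0.81,-0.32,0.07],[0,0,0.005]],[[0.78,-0.16,0.16],[0,0,0.007]],[[0.78,-0.16,0.16],[0,0,0.007]],[[0.77,-0.18,0.16],[0,0,0.007]],[[0.77,-0.18,0.16],[0,0,0.006]],[[0.78,-0.19,0.16],[0,0,0.007]]], "gripper": 0.6}}

```text
time: 14.0
tool_pos: [0.3827, 0.2297, 0.0999]
tool_rot: [3.141, -0.0, 1.246]
contact_force: [-0.3, 0.2, -0.2]
opening: 0.0733
grip_force: 0.0
```

Call:
{"api": "send_rows", "payload": {"plan": [[[0.77,-0.2,0.16],[0,0,0.007]],[[0.76,-0.21,0.16],[0,0,0.007]],[[0.77,-0.22,0.16],[0,0,0.007]],[[0.76,-0.22,0.15],[0,0,0.007]],[[0.76,-0.23,0.16],[0,0,0.007]],[[0,0,0],[0,0,0]],[[0,0,0.7],[0,0,0]],[[0,0,0.8],[0,0,0]],[[0,0,0.8],[0,0,0]],[[0,0,0.66],[0,0,0]]]}}

```text
time: 15.25
tool_pos: [0.3894, 0.3272, 0.0057]
tool_rot: [-3.141, 0.0, 1.191]
contact_force: [0.0, 0.4, -0.4]
opening: 0.073
grip_force: 0.0
```

Call:
{"api": "send_rows", "payload": {"plan": [[[0,0,0],[0,0,0]],[[0,0,0],[0,0,0]],[[0,0,0],[0,0,0]],[[0,0,0],[0,0,0]],[[0,0,0],[0,0,0]],[[0,0,0],[0,0,0]],[[0,0,0],[0,0,0]],[[0,0,-1],[0,0,0]],[[0,0,-1],[0,0,0]],[[0,0,-1],[0,0,0]]], "gripper": -0.3}}

```text
time: 16.5
tool_pos: [0.389, 0.3281, 0.0818]
tool_rot: [-3.141, 0.0, 1.192]
contact_force: [0.2, -0.3, -0.1]
opening: 0.0439
grip_force: 30.0
```

```bash
python3 -c "
from pl import *
h=hp(0,.0735); print(h)
plan([(.375,.13,.12,1.3,9),(.39,.0,.12,1.35,6),(h[0],h[1],.095,1.399,11),(h[0],h[1],.095,1.399,1),(h[0],h[1],.05,1.399,3),(h[0],h[1],.0435,1.399,3),(h[0],h[1],.0405,1.399,7)])"
```

```text
[ 0.58977976 -0.14358453]
t 16.5 [0.389  0.3281 0.0818] [-3.141  0.     1.192]
[[[-0.84,0.27,-0.17],[0,0,-0.008]],[[-0.85,0.26,-0.17],[0,0,-0.007]],[[-0.84,0.24,-0.17],[0,0,-0.008]],[[-0.85,0.24,-0.17],[0,0,-0.008]],[[-0.86,0.23,-0.17],[0,0,-0.007]],[[-0.85,0.22,-0.17],[0,0,-0.008]],[[-0.86,0.2,-0.17],[0,0,-0.008]],[[-0.86,0.2,-0.17],[0,0,-0.007]],[[-0.86,0.18,-0.17],[0,0,-0.008]],[[-0.81,0.33,0],[0,0,-0.005]]]
[[[-0.81,0.32,0],[0,0,-0.006]],[[-0.81,0.32,0],[0,0,-0.005]],[[-0.82,0.31,0],[0,0,-0.005]],[[-0.82,0.3,0],[0,0,-0.006]],[[-0.82,0.29,0.01],[0,0,-0.005]],[[-0.35,0.82,0.09],[0,0,-0.003]],[[-0.36,0.82,0.09],[0,0,-0.003]],[[-0.35,0.82,0.09],[0,0,-0.002]],[[-0.37,0.82,0.09],[0,0,-0.003]],[[-0.36,0.82,0.09],[0,0,-0.003]]]
[[[-0.37,0.82,0.09],[0,0,-0.003]],[[-0.37,0.81,0.09],[0,0,-0.003]],[[-0.38,0.81,0.09],[0,0,-0.003]],[[-0.38,0.81,0.09],[0,0,-0.002]],[[-0.38,0.81,0.09],[0,0,-0.003]],[[-0.39,0.81,0.09],[0,0,-0.003]],[[0,0,0],[0,0,0]],[[0,0,0.6],[0,0,0]],[[0,0,0.6],[0,0,0]],[[0,0,0.6],[0,0,0]]]
[[[0,0,0.09],[0,0,0]],[[0,0,0.09],[0,0,0]],[[0,0,0.08],[0,0,0]],[[0,0,0.02],[0,0,0]],[[0,0,0.02],[0,0,0]],[[0,0,0.01],[0,0,0]],[[0,0,0.02],[0,0,0]],[[0,0,0.02],[0,0,0]],[[0,0,0.02],[0,0,0]],[[0,0,0.01],[0,0,0]]]
40
```

Call:
{"api": "send_rows", "payload": {"plan": [[[-0.84,0.27,-0.17],[0,0,-0.008]],[[-0.85,0.26,-0.17],[0,0,-0.007]],[[-0.84,0.24,-0.17],[0,0,-0.008]],[[-0.85,0.24,-0.17],[0,0,-0.008]],[[-0.86,0.23,-0.17],[0,0,-0.007]],[[-0.85,0.22,-0.17],[0,0,-0.008]],[[-0.86,0.2,-0.17],[0,0,-0.008]],[[-0.86,0.2,-0.17],[0,0,-0.007]],[[-0.86,0.18,-0.17],[0,0,-0.008]],[[-0.81,0.33,0],[0,0,-0.005]]]}}

```text
time: 17.75
tool_pos: [0.3774, 0.1079, 0.1197]
tool_rot: [3.141, -0.0, 1.308]
contact_force: [0.9, -0.8, -1.4]
opening: 0.0439
grip_force: 30.0
```

Call:
{"api": "send_rows", "payload": {"plan": [[[-0.81,0.32,0],[0,0,-0.006]],[[-0.81,0.32,0],[0,0,-0.005]],[[-0.82,0.31,0],[0,0,-0.005]],[[-0.82,0.3,0],[0,0,-0.006]],[[-0.82,0.29,0.01],[0,0,-0.005]],[[-0.35,0.82,0.09],[0,0,-0.003]],[[-0.36,0.82,0.09],[0,0,-0.003]],[[-0.35,0.82,0.09],[0,0,-0.002]],[[-0.37,0.82,0.09],[0,0,-0.003]],[[-0.36,0.82,0.09],[0,0,-0.003]]]}}

```text
time: 19.0
tool_pos: [0.4813, -0.0655, 0.1077]
tool_rot: [-3.141, -0.0, 1.372]
contact_force: [0.8, 1.0, -1.8]
opening: 0.0444
grip_force: 30.0
```

Call:
{"api": "send_rows", "payload": {"plan": [[[-0.37,0.82,0.09],[0,0,-0.003]],[[-0.37,0.81,0.09],[0,0,-0.003]],[[-0.38,0.81,0.09],[0,0,-0.003]],[[-0.38,0.81,0.09],[0,0,-0.002]],[[-0.38,0.81,0.09],[0,0,-0.003]],[[-0.39,0.81,0.09],[0,0,-0.003]],[[0,0,0],[0,0,0]],[[0,0,0.6],[0,0,0]],[[0,0,0.6],[0,0,0]],[[0,0,0.6],[0,0,0]]]}}

```text
time: 20.25
tool_pos: [0.5893, -0.143, 0.048]
tool_rot: [-3.14, -0.0, 1.399]
contact_force: [0.6, 0.3, -1.2]
opening: 0.0443
grip_force: 30.0
```

Call:
{"api": "send_rows", "payload": {"plan": [[[-0.01,0.01,0.08],[0,0,0]],[[0,0,0.06],[0,0,0]],[[0,0,0.03],[0,0,0]],[[0,0,0.03],[0,0,0]],[[0,0,0.02],[0,0,0]],[[0,0,0.02],[0,0,0]],[[0,0,0.01],[0,0,0]],[[0,0,0.01],[0,0,0]],[[0,0,0],[0,0,0]],[[0,0,0],[0,0,0]]]}}

```text
time: 21.5
tool_pos: [0.5902, -0.1439, 0.043]
tool_rot: [3.142, -0.0, 1.399]
contact_force: [0.2, 0.5, -0.6]
opening: 0.044
grip_force: 30.0
```

Call:
{"api": "send_rows", "payload": {"plan": [[[0.01,-0.01,0.02],[0,0,0]],[[0,0,0.02],[0,0,0]],[[0,0,0.01],[0,0,0]],[[0,0,0.01],[0,0,0]],[[0,0,0.01],[0,0,0]],[[0,0,0],[0,0,0]],[[0,0,0],[0,0,0]],[[0,0,0],[0,0,0]],[[0,0,0],[0,0,0]],[[0,0,0],[0,0,0]]]}}

```text
time: 22.75
tool_pos: [0.5903, -0.1439, 0.043]
tool_rot: [3.14, 0.001, 1.399]
contact_force: [-4.1, -0.1, 11.4]
opening: 0.0439
grip_force: 30.0
```

```bash
python3 -c "
from pl import *
plan([(.5903,-.1439,.12,1.399,4),(.45,-.21,.12,2.3,8),(.4075,-.2464,.08,2.667,5),(.4075,-.2464,.03,2.667,2),(.4075,-.2464,.006,2.667,2)])"
```

```text
t 22.75 [ 0.5903 -0.1439  0.043 ] [3.140e+00 1.000e-03 1.399e+00]
[[[0,0,-0.77],[0,0,0]],[[0,0,-0.77],[0,0,0]],[[0,0,-0.77],[0.001,0,0]],[[0,0,-0.77],[0,0,0]],[[-0.45,-0.63,0],[0,0,-0.072]],[[-0.37,-0.68,0],[0,0,-0.071]],[[-0.29,-0.72,0],[0,0,-0.072]],[[-0.21,-0.75,0],[0,0,-0.072]],[[-0.13,-0.76,0],[0,0,-0.072]],[[-0.03,-0.78,0],[0,0,-0.071]]]
[[[0.04,-0.77,0],[0,0,-0.072]],[[0.14,-0.76,0],[0,0,-0.072]],[[0.01,-0.45,0.32],[0,0,-0.047]],[[0.04,-0.44,0.32],[0,0,-0.046]],[[0.08,-0.45,0.32],[0,0,-0.047]],[[0.1,-0.43,0.32],[0,0,-0.047]],[[0.14,-0.43,0.32],[0,0,-0.046]],[[0,0,1.0],[0,0,0]],[[0,0.01,1.0],[0,0,0]],[[0,0,0.48],[0,0,0]]]
[[[0,0,0.48],[0,0,0]]]
21
```

Call:
{"api": "send_rows", "payload": {"plan": [[[0,0,0],[0,0,0]],[[0,0,0],[0,0,0]],[[0,0,-1],[0,0,0]],[[0,0,-1],[0.001,0,0]],[[0,0,-1],[0,0,0]],[[-0.45,-0.63,0],[0,0,-0.072]],[[-0.37,-0.68,0],[0,0,-0.071]],[[-0.29,-0.72,0],[0,0,-0.072]],[[-0.21,-0.75,0],[0,0,-0.072]],[[-0.13,-0.76,0],[0,0,-0.072]]], "gripper": 0.4}}

```text
time: 24.0
tool_pos: [0.5019, -0.1852, 0.116]
tool_rot: [-3.14, -0.001, 1.967]
contact_force: [-0.5, 0.2, -1.1]
opening: 0.0645
grip_force: 0.0
```

Call:
{"api": "send_rows", "payload": {"plan": [[[-0.03,-0.78,0],[0,0,-0.071]],[[0.04,-0.77,0],[0,0,-0.072]],[[0.14,-0.76,0],[0,0,-0.072]],[[0.01,-0.45,0.32],[0,0,-0.047]],[[0.04,-0.44,0.32],[0,0,-0.046]],[[0.08,-0.45,0.32],[0,0,-0.047]],[[0.1,-0.43,0.32],[0,0,-0.047]],[[0.14,-0.43,0.32],[0,0,-0.046]],[[0,0,0.8],[0,0,0]],[[0,0,0],[0,0,0]]], "gripper": 0.7}}

```text
time: 25.25
tool_pos: [0.4065, -0.2456, 0.0554]
tool_rot: [3.141, -0.004, 2.666]
contact_force: [-0.7, -0.1, 0.5]
opening: 0.0776
grip_force: 0.0
```

```bash
python3 - <<'E'
from chk import *
p=chk([("c2",0,.066,.092),("half1",.0735,.066,.043),("half0",-.0735,.066,.043)])
chk([("c2",0,.066,.092),("half1",.0735,.066,.043),("half0",-.0735,.066,.043)],"scene")
from pl import plan
plan([(.4075,-.2464,.006,2.667,3)])
x,y=.4124,.0207; print(np.round(fit("top",p,x,y,2.3237,.07,.092),4))
cv2.imwrite("pics/h1.png",cv2.resize(p[165:270,300:455],None,fx=5,fy=5,interpolation=cv2.INTER_CUBIC))
E
```

```text
top
c2 hearth x,y mm [-0.4  0.1] dyaw 0.002 cost 8.6
half1 hearth x,y mm [-0.   0.2] dyaw 0.01 cost 5.4
half0 hearth x,y mm [-0.3 -0.2] dyaw -0.002 cost 5.1
scene
c2 hearth x,y mm [-3.1  4.7] dyaw 0.064 cost 46.7
half1 hearth x,y mm [-7.1  7.1] dyaw 0.071 cost 29.7
half0 hearth x,y mm [-4.6 -0.1] dyaw 0.154 cost 17.1
t 25.35 [ 0.4074 -0.2463  0.0566] [-3.141e+00 -2.000e-03  2.666e+00]
[[[0,0,0.68],[0,0,0]],[[-0.01,0,0.67],[0,-0.001,0]],[[0,0,0.68],[0,0,0]]]
3
[4.18500e-01 2.64000e-02 2.33400e+00 9.03396e+01]
```

View pics/h1.png

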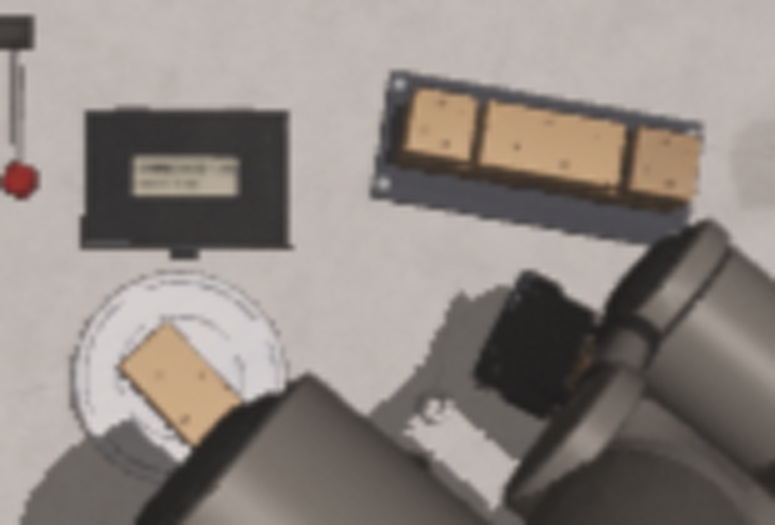

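Second course complete: three tops in line at crop (440,125), (553,143) and (663,163), with even joints and errors under 0.5 mm. Next is brick c.

Call:
{"api": "send_rows", "payload": {"plan": [[[0,0,0.68],[0,0,0]],[[-0.01,0,0.67],[0,-0.001,0]],[[0,0,0.66],[0,0,0]],[[0,0,0],[0,0,0]],[[0,0,0],[0,0,0]],[[0,0,0],[0,0,0]],[[0,0,0],[0,0,0]],[[0,0,0],[0,0,0]],[[0,0,0],[0,0,0]],[[0,0,0],[0,0,0]]], "gripper": -0.3}}

```text
time: 26.6
tool_pos: [0.4075, -0.2463, 0.0062]
tool_rot: [-3.141, 0.0, 2.666]
contact_force: [-0.1, -0.6, -2.0]
opening: 0.0438
grip_force: 30.0
```

```bash
python3 -c "
from pl import *
h=hp(0,-.049); print(h)
plan([(.4075,-.2464,.14,2.667,6),(.45,-.25,.14,2.3,3),(h[0],h[1],.12,1.399,9),(h[0],h[1],.12,1.399,1),(h[0],h[1],.079,1.399,3),(h[0],h[1],.0745,1.399,4),(h[0],h[1],.0725,1.399,4)])"
```

```text
[ 0.56881349 -0.26427698]
t 26.6 [ 0.4075 -0.2463  0.0062] [-3.141  0.     2.666]
[[[0,0,-0.89],[0,0,0]],[[0,0,-0.89],[0,0,0]],[[0,0,-0.9],[0,0,0]],[[0,0,-0.89],[0,0,0]],[[0,0,-0.89],[0,0,0]],[[0,0,-0.89],[0,0,0]],[[-0.53,0.22,0],[0,0,0.078]],[[-0.49,0.27,0],[0,0,0.078]],[[-0.46,0.34,0],[0,0,0.077]],[[-0.4,0.35,0.09],[0,0,0.064]]]
[[[-0.36,0.39,0.09],[0,0,0.064]],[[-0.32,0.43,0.09],[0,0,0.063]],[[-0.28,0.45,0.08],[0,0,0.064]],[[-0.23,0.48,0.09],[0,0,0.064]],[[-0.18,0.5,0.09],[0,0,0.064]],[[-0.13,0.52,0.09],[0,0,0.063]],[[-0.08,0.52,0.09],[0,0,0.064]],[[-0.03,0.53,0.09],[0,0,0.064]],[[0,0,0],[0,0,0]],[[0,0,0.55],[0,0,0]]]
[[[0,0,0.54],[0,0,0]],[[0,0,0.55],[0,0,0]],[[0,0,0.04],[0,0,0]],[[0,0,0.05],[0,0,0]],[[0,0,0.04],[0,0,0]],[[0,0,0.05],[0,0,0]],[[0,0,0.02],[0,0,0]],[[0,0,0.02],[0,0,0]],[[0,0,0.02],[0,0,0]],[[0,0,0.02],[0,0,0]]]
30
```

Call:
{"api": "send_rows", "payload": {"plan": [[[0,0,-0.89],[0,0,0]],[[0,0,-0.89],[0,0,0]],[[0,0,-0.9],[0,0,0]],[[0,0,-0.89],[0,0,0]],[[0,0,-0.89],[0,0,0]],[[0,0,-0.89],[0,0,0]],[[-0.53,0.22,0],[0,0,0.078]],[[-0.49,0.27,0],[0,0,0.078]],[[-0.46,0.34,0],[0,0,0.077]],[[-0.4,0.35,0.09],[0,0,0.064]]]}}

```text
time: 27.85
tool_pos: [0.4635, -0.2515, 0.1376]
tool_rot: [-3.141, 0.0, 2.196]
contact_force: [0.7, 0.0, -2.8]
opening: 0.0439
grip_force: 30.0
```

Call:
{"api": "send_rows", "payload": {"plan": [[[-0.36,0.39,0.09],[0,0,0.064]],[[-0.32,0.43,0.09],[0,0,0.063]],[[-0.28,0.45,0.08],[0,0,0.064]],[[-0.23,0.48,0.09],[0,0,0.064]],[[-0.18,0.5,0.09],[0,0,0.064]],[[-0.13,0.52,0.09],[0,0,0.063]],[[-0.08,0.52,0.09],[0,0,0.064]],[[-0.03,0.53,0.09],[0,0,0.064]],[[0,0,0],[0,0,0]],[[0,0,0.55],[0,0,0]]]}}

```text
time: 29.1
tool_pos: [0.5688, -0.2645, 0.1065]
tool_rot: [3.14, 0.001, 1.401]
contact_force: [-0.4, -0.4, -1.7]
opening: 0.0439
grip_force: 30.0
```

Call:
{"api": "send_rows", "payload": {"plan": [[[0,0,0.54],[0,0,0]],[[0,0,0.55],[0,0,0]],[[0,0,0.04],[0,0,0]],[[0,0,0.05],[0,0,0]],[[0,0,0.04],[0,0,0]],[[0,0,0.05],[0,0,0]],[[0,0,0.02],[0,0,0]],[[0,0,0.02],[0,0,0]],[[0,0,0],[0,0,0]],[[0,0,0],[0,0,0]]]}}

```text
time: 30.35
tool_pos: [0.5687, -0.2643, 0.0735]
tool_rot: [3.142, 0.0, 1.399]
contact_force: [0.1, -0.1, -2.2]
opening: 0.0438
grip_force: 30.0
```

Position is right. Last 1.5 mm down.

Call:
{"api": "send_rows", "payload": {"plan": [[[0,0,0.02],[0,0,0]],[[0,0,0.02],[0,0,0]],[[0,0,0.01],[0,0,0]],[[0,0,0.01],[0,0,0]],[[0,0,0.01],[0,0,0]],[[0,0,0.01],[0,0,0]],[[0,0,0],[0,0,0]],[[0,0,0],[0,0,0]],[[0,0,0],[0,0,0]],[[0,0,0],[0,0,0]]]}}

```text
time: 31.6
tool_pos: [0.5687, -0.2644, 0.0718]
tool_rot: [3.141, 0.001, 1.399]
contact_force: [-3.5, 1.0, 5.2]
opening: 0.0439
grip_force: 30.0
```

```bash
python3 -c "
from pl import *
plan([(.5687,-.2643,.15,1.399,4),(.4124,.0207,.15,.753,12),(.4124,.0207,.10,.753,2)])"
```

```text
t 31.6 [ 0.5687 -0.2644  0.0718] [3.141e+00 1.000e-03 1.399e+00]Traceback (most recent call last):
  File "<string>", line 3, in <module>
    plan([(.5687,-.2643,.15,1.399,4),(.4124,.0207,.15,.753,12),(.4124,.0207,.10,.753,2)])
    ~~~~^^^^^^^^^^^^^^^^^^^^^^^^^^^^^^^^^^^^^^^^^^^^^^^^^^^^^^^^^^^^^^^^^^^^^^^^^^^^^^^^^
  File "pl.py", line 17, in plan
    assert abs(s).max()<=1.001 and abs(w).max()<.12,(s,w,(x,y,z))
           ^^^^^^^^^^^^^^^^^^^^^^^^^^^^^^^^^^^^^^^^
AssertionError: (array([ 0.38, -1.02, -0.  ]), array([0.   , 0.   , 0.034]), (0.4124, 0.0207, 0.15))
```

```bash
python3 -c "
from pl import *
plan([(.5687,-.2643,.0718,1.399,3),(.5687,-.2643,.13,1.399,3),(.4124,.0207,.12,.753,13),(.4124,.0207,.12,.753,1)])"
```

```text
t 31.6 [ 0.5687 -0.2644  0.0718] [3.141e+00 1.000e-03 1.399e+00]
[[[0,0,0],[0,0,0]],[[0,0,0],[0,0,0]],[[0,0,0],[0,0,0]],[[0,0,-0.78],[0,0,0]],[[0,0,-0.77],[0,0,0]],[[0,0,-0.78],[0,0,0]],[[0.78,-0.62,0.03],[0,0,0.032]],[[0.75,-0.67,0.03],[0,0,0.031]],[[0.72,-0.69,0.03],[0,0,0.032]],[[0.68,-0.74,0.03],[0,0,0.031]]]
[[[0.64,-0.76,0.03],[0,0,0.032]],[[0.61,-0.8,0.03],[0,0,0.032]],[[0.56,-0.83,0.03],[0,0,0.031]],[[0.52,-0.85,0.03],[0,0,0.032]],[[0.48,-0.88,0.03],[0,0,0.032]],[[0.44,-0.9,0.03],[0,0,0.031]],[[0.39,-0.92,0.03],[0,0,0.032]],[[0.34,-0.94,0.03],[0,0,0.031]],[[0.3,-0.95,0.04],[0,0,0.032]],[[0,0,0],[0,0,0]]]
20
```

Call:
{"api": "send_rows", "payload": {"plan": [[[0,0,0],[0,0,0]],[[0,0,0],[0,0,0]],[[0,0,0],[0,0,0]],[[0,0,-0.78],[0,0,0]],[[0,0,-0.77],[0,0,0]],[[0,0,-0.78],[0,0,0]],[[0.78,-0.62,0.03],[0,0,0.032]],[[0.75,-0.67,0.03],[0,0,0.031]],[[0.72,-0.69,0.03],[0,0,0.032]],[[0.68,-0.74,0.03],[0,0,0.031]]], "gripper": 0.4}}

```text
time: 32.85
tool_pos: [0.5202, -0.1759, 0.1266]
tool_rot: [3.141, 0.0, 1.199]
contact_force: [-0.2, -0.0, -1.7]
opening: 0.0636
grip_force: 0.0
```

Call:
{"api": "send_rows", "payload": {"plan": [[[0.64,-0.76,0.03],[0,0,0.032]],[[0.61,-0.8,0.03],[0,0,0.032]],[[0.56,-0.83,0.03],[0,0,0.031]],[[0.52,-0.85,0.03],[0,0,0.032]],[[0.48,-0.88,0.03],[0,0,0.032]],[[0.44,-0.9,0.03],[0,0,0.031]],[[0.39,-0.92,0.03],[0,0,0.032]],[[0.34,-0.94,0.03],[0,0,0.031]],[[0.3,-0.95,0.04],[0,0,0.032]],[[0,0,0],[0,0,0]]], "gripper": 0.7}}

```text
time: 34.1
tool_pos: [0.4118, 0.0216, 0.1196]
tool_rot: [-3.142, 0.0, 0.755]
contact_force: [-0.3, -0.8, -0.4]
opening: 0.0779
grip_force: 0.0
```

```bash
python3 - <<'E'
from chk import *
p=chk([("c3a",-.049,.096,.092),("half1",.0735,.066,.043)])
p2,_=read_camera("scene"); u,v=proj("scene",[[.41,.02,.07]])[0].astype(int)
a=cv2.resize(p[165:265,320:455],(540,400),interpolation=cv2.INTER_CUBIC); b=cv2.resize(p2[v-50:v+50,u-30:u+35],(260,400),interpolation=cv2.INTER_CUBIC)
cv2.imwrite("pics/c3a.png",np.hstack([a,b]))
from pl import plan
plan([(.4124,.0207,.075,.753,3),(.4124,.0207,.0465,.753,4)])
E
```

```text
top
c3a hearth x,y mm [-0.5  0.2] dyaw 0.002 cost 5.8
half1 hearth x,y mm [-0.1  0.2] dyaw 0.008 cost 5.4
t 34.2 [0.4131 0.0205 0.1198] [ 3.14  -0.     0.755]
[[[0,-0.01,0.6],[0,0,0]],[[-0.01,-0.01,0.6],[0.001,0,0.001]],[[0,-0.01,0.59],[0,0,0]],[[0,0,0.29],[0,0,0]],[[0,0,0.28],[0,0,0]],[[0,0,0.29],[0,0,0]],[[0,0,0.28],[0,0,0]]]
7
```

View pics/c3a.png

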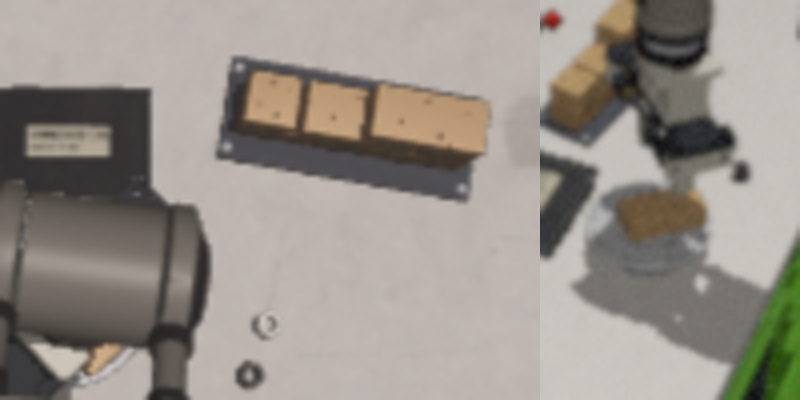

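The third-course brick sits within 0.5 mm (crop (430,120)), and the gripper is over the turntable brick (crop (660,215)). Descending and gripping.

Call:
{"api": "send_rows", "payload": {"plan": [[[0,-0.01,0.6],[0,0,0]],[[-0.01,-0.01,0.6],[0.001,0,0.001]],[[0,-0.01,0.59],[0,0,0]],[[0,0,0.29],[0,0,0]],[[0,0,0.28],[0,0,0]],[[0,0,0.29],[0,0,0]],[[0,0,0.28],[0,0,0]],[[0,0,0],[0,0,0]],[[0,0,0],[0,0,0]],[[0,0,0],[0,0,0]]]}}

```text
time: 35.45
tool_pos: [0.4119, 0.0211, 0.0466]
tool_rot: [-3.141, -0.0, 0.752]
contact_force: [-0.4, 0.5, -0.1]
opening: 0.0781
grip_force: 0.0
```

Call:
{"api": "send_rows", "payload": {"plan": [[[0,0,0],[0,0,0]],[[0,0,0],[0,0,0]],[[0,0,0],[0,0,0]],[[0,0,0],[0,0,0]],[[0,0,0],[0,0,0]],[[0,0,0],[0,0,0]],[[0,0,0],[0,0,0]],[[0,0,0],[0,0,0]],[[0,0,0],[0,0,0]],[[0,0,0],[0,0,0]]], "gripper": -0.3}}

```text
time: 36.7
tool_pos: [0.4119, 0.0211, 0.0464]
tool_rot: [-3.14, 0.0, 0.752]
contact_force: [1.4, -0.8, -0.9]
opening: 0.0437
grip_force: 30.0
```

```bash
python3 -c "
from pl import *
h=hp(0,.049); print(h)
plan([(.4124,.0207,.14,.753,5),(.47,-.06,.145,1.0,5),(h[0],h[1],.13,1.399,7),(h[0],h[1],.13,1.399,1),(h[0],h[1],.1,1.399,2),(h[0],h[1],.08,1.399,2),(h[0],h[1],.0742,1.399,6),(h[0],h[1],.0742,1.399,2)])"
```

```text
[ 0.58558651 -0.16772302]
t 36.7 [0.4119 0.0211 0.0464] [-3.14   0.     0.752]
[[[0,0,-0.75],[0,0,0]],[[0,0.01,-0.75],[0,0,0]],[[0,0,-0.75],[0,0,-0.001]],[[0,0.01,-0.75],[-0.001,0,0]],[[0,0,-0.74],[0,0,0]],[[-0.1,0.79,-0.04],[0,0,-0.031]],[[-0.15,0.78,-0.04],[0,0,-0.032]],[[-0.18,0.77,-0.04],[0,0,-0.031]],[[-0.22,0.76,-0.04],[0,0,-0.032]],[[-0.25,0.75,-0.04],[0,0,-0.031]]]
[[[-0.16,0.89,0.09],[0,0,-0.036]],[[-0.21,0.88,0.08],[0,0,-0.037]],[[-0.27,0.86,0.09],[0,0,-0.036]],[[-0.31,0.85,0.08],[0,0,-0.036]],[[-0.35,0.83,0.09],[0,0,-0.037]],[[-0.41,0.81,0.08],[0,0,-0.036]],[[-0.45,0.78,0.09],[0,0,-0.036]],[[0,0,0],[0,0,0]],[[0,0,0.6],[0,0,0]],[[0,0,0.6],[0,0,0]]]
[[[0,0,0.4],[0,0,0]],[[0,0,0.4],[0,0,0]],[[0,0,0.04],[0,0,0]],[[0,0,0.04],[0,0,0]],[[0,0,0.04],[0,0,0]],[[0,0,0.03],[0,0,0]],[[0,0,0.04],[0,0,0]],[[0,0,0.04],[0,0,0]],[[0,0,0],[0,0,0]],[[0,0,0],[0,0,0]]]
30
```

Call:
{"api": "send_rows", "payload": {"plan": [[[0,0,-0.75],[0,0,0]],[[0,0.01,-0.75],[0,0,0]],[[0,0,-0.75],[0,0,-0.001]],[[0,0.01,-0.75],[-0.001,0,0]],[[0,0,-0.74],[0,0,0]],[[-0.1,0.79,-0.04],[0,0,-0.031]],[[-0.15,0.78,-0.04],[0,0,-0.032]],[[-0.18,0.77,-0.04],[0,0,-0.031]],[[-0.22,0.76,-0.04],[0,0,-0.032]],[[-0.25,0.75,-0.04],[0,0,-0.031]]]}}

```text
time: 37.95
tool_pos: [0.4694, -0.06, 0.1443]
tool_rot: [-3.14, 0.001, 1.001]
contact_force: [1.2, -0.3, -2.0]
opening: 0.0437
grip_force: 30.0
```

Call:
{"api": "send_rows", "payload": {"plan": [[[-0.16,0.89,0.09],[0,0,-0.036]],[[-0.21,0.88,0.08],[0,0,-0.037]],[[-0.27,0.86,0.09],[0,0,-0.036]],[[-0.31,0.85,0.08],[0,0,-0.036]],[[-0.35,0.83,0.09],[0,0,-0.037]],[[-0.41,0.81,0.08],[0,0,-0.036]],[[-0.45,0.78,0.09],[0,0,-0.036]],[[0,0,0],[0,0,0]],[[0,0,0.5],[0,0,0]],[[0,0,0],[0,0,0]]]}}

```text
time: 39.2
tool_pos: [0.5839, -0.1666, 0.1157]
tool_rot: [-3.138, -0.001, 1.399]
contact_force: [0.2, 0.2, -2.4]
opening: 0.0437
grip_force: 30.0
```

```bash
python3 - <<'E'
from pl import *
h=hp(0,.049)
plan([(h[0],h[1],.1,1.399,1),(h[0],h[1],.08,1.399,2),(h[0],h[1],.0742,1.399,5),(h[0],h[1],.0742,1.399,2)])
E
```

```text
t 39.2 [ 0.5839 -0.1666  0.1157] [-3.138e+00 -1.000e-03  1.399e+00]
[[[-0.03,0.08,0.63],[-0.003,0,0]],[[0,0,0.4],[0,0,0]],[[0,0,0.4],[0,0,0]],[[0,0,0.05],[0,0,0]],[[0,0,0.04],[0,0,0]],[[0,0,0.05],[0,0,0]],[[0,0,0.04],[0,0,0]],[[-0.01,0,0.05],[0,0,0]],[[0,0,0],[0,0,0]],[[0,0,0],[0,0,0]]]
10
```

The reading lags after fast motion, so I'll descend partway without correction and re-read once settled.

Call:
{"api": "send_rows", "payload": {"plan": [[[0,0,0.5],[0,0,0]],[[0,0,0.4],[0,0,0]],[[0,0,0.3],[0,0,0]],[[0,0,0.1],[0,0,0]],[[0,0,0.1],[0,0,0]],[[0,0,0],[0,0,0]],[[0,0,0],[0,0,0]],[[0,0,0],[0,0,0]],[[0,0,0],[0,0,0]],[[0,0,0],[0,0,0]]]}}

```text
time: 40.45
tool_pos: [0.5855, -0.1677, 0.0825]
tool_rot: [-3.142, 0.0, 1.399]
contact_force: [-1.1, -1.0, -2.4]
opening: 0.0442
grip_force: 30.0
```

```bash
python3 - <<'E'
from pl import *
h=hp(0,.049)
plan([(h[0],h[1],.0742,1.399,4)])
E
```

```text
t 40.45 [ 0.5855 -0.1677  0.0825] [-3.142  0.     1.399]
[[[0,0,0.08],[0,0,0]],[[0,0,0.09],[0,0,0]],[[0,0,0.08],[0,0,0]],[[0,0,0.08],[0,0,0]]]
4
```

Call:
{"api": "send_rows", "payload": {"plan": [[[0,0,0.09],[0,0,0]],[[0,0,0.09],[0,0,0]],[[0,0,0.08],[0,0,0]],[[0,0,0.06],[0,0,0]],[[0,0,0.02],[0,0,0]],[[0,0,0.02],[0,0,0]],[[0,0,0.02],[0,0,0]],[[0,0,0.01],[0,0,0]],[[0,0,0.01],[0,0,0]],[[0,0,0],[0,0,0]]]}}

```text
time: 41.7
tool_pos: [0.5855, -0.1677, 0.0725]
tool_rot: [3.141, 0.0, 1.399]
contact_force: [-0.6, -0.1, -2.6]
opening: 0.0438
grip_force: 30.0
```

Call:
{"api": "send_rows", "payload": {"plan": [[[0,0,0.02],[0,0,0]],[[0,0,0.01],[0,0,0]],[[0,0,0.01],[0,0,0]],[[0,0,0.01],[0,0,0]],[[0,0,0],[0,0,0]],[[0,0,0],[0,0,0]],[[0,0,0],[0,0,0]],[[0,0,0],[0,0,0]],[[0,0,0],[0,0,0]],[[0,0,0],[0,0,0]]]}}

```text
time: 42.95
tool_pos: [0.5855, -0.1677, 0.0724]
tool_rot: [3.141, 0.001, 1.399]
contact_force: [-3.0, 1.5, 7.6]
opening: 0.0438
grip_force: 30.0
```

Seated. I'll release, rise straight up and retreat toward the robot.

Call:
{"api": "send_rows", "payload": {"plan": [[[0,0,0],[0,0,0]],[[0,0,0],[0,0,0]],[[0,0,0],[0,0,0]],[[0,0,-0.7],[0,0,0]],[[0,0,-0.8],[0,0,0]],[[0,0,-0.9],[0,0,0]],[[0,0,-0.9],[0,0,0]],[[0.3,-0.9,0],[0,0,0]],[[0.3,-0.9,0],[0,0,0]],[[0.3,-0.9,0],[0,0,0]]], "gripper": 0.4}}

```text
time: 44.2
tool_pos: [0.5225, -0.1338, 0.155]
tool_rot: [3.14, 0.001, 1.399]
contact_force: [-0.4, -0.9, -0.7]
opening: 0.0644
grip_force: 0.0
```

Call:
{"api": "send_rows", "payload": {"plan": [[[0.5,-0.9,0],[0,0,0]],[[0.5,-0.9,0],[0,0,0]],[[0.5,-0.9,0],[0,0,0]],[[0.5,-0.9,0],[0,0,0]],[[0.5,-0.5,0],[0,0,0]],[[0.5,0,0],[0,0,0]],[[0,0,0],[0,0,0]],[[0,0,0],[0,0,0]],[[0,0,0],[0,0,0]],[[0,0,0],[0,0,0]]]}}

```text
time: 45.45
tool_pos: [0.4348, -0.0428, 0.1535]
tool_rot: [-3.141, 0.0, 1.398]
contact_force: [0.3, -0.0, 0.3]
opening: 0.0644
grip_force: 0.0
```

```bash
python3 - <<'E'
from chk import *
p=chk([("c3a",-.049,.096,.092),("c3b",.049,.096,.092)])
p2,_=read_camera("scene"); u,v=proj("scene",[[.577,-.216,.06]])[0].astype(int)
a=cv2.resize(p[165:265,355:455],(400,400),interpolation=cv2.INTER_CUBIC); b=cv2.resize(p2[v-35:v+35,u-35:u+35],(400,400),interpolation=cv2.INTER_CUBIC)
cv2.imwrite("pics/end.png",np.hstack([a,b])); print(robot.observe()["tool_pos"])
E
```

```text
top
c3a hearth x,y mm [-0.6 -0.3] dyaw 0.005 cost 6.5
c3b hearth x,y mm [-0.6  0.1] dyaw -0.001 cost 5.7
[ 0.43472744 -0.04272249  0.15353497]
```

View pics/end.png

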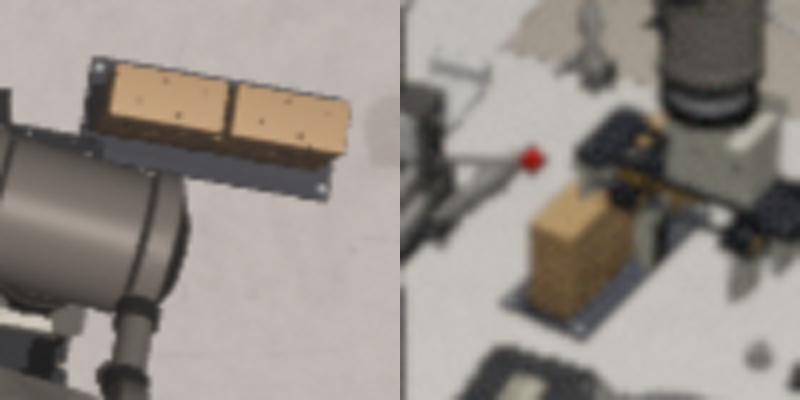

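The third course is two aligned bricks at crop (168,98) and (290,122), with an even joint at (230,110). The end face is flush and the robot is clear of the wall.

```bash
python3 -c "
from cell import robot
print(robot.hand_in())"
```

```text
the job is handed in; nothing more can be done
None
```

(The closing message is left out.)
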